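Sort the handful on the wardrobe top

ROBOT

A 7-joint arm with a two-finger parallel gripper is mounted at the origin on the work surface. World frame = base frame: x ahead of the robot, y to its left, z up, the work surface at z = 0. Lengths are in m, angles in rad, forces in N, time in s.
With the tool pointing down it reaches from about 0.35 to 0.9 m from the base axis. Payload 8.1 kg.
Tool frame: the origin (TCP) lies between the finger pads; the fingertips stand 22 mm ahead of it and the grasp point (between the pads) lies 3 mm ahead of it (arm.tip_reach is the distance from the TCP to the fingertips, in m); z points along the fingers, y is the line along which they close (so a half turn about z gives the same grasp; the last joint's range is limited). The gripper opens to 92 mm and grips with 3 to 60 N. Pads are 19 mm wide; open, the fingers measure 130 mm over their backs; the gripper's body (75 mm by 190 mm) begins 47 mm behind the grasp point.
Start: joints at [-1.361, 0.434, 0.025, 1.573, -0.012, 1.134, -0.075], TCP at [0.192, 0.595, 0.249] pointing down, gripper open.
Joint ranges: [-2.62, 2.62], [-0.44, 2.09], [-1.27, 1.32], [0.08, 2.57], [-1.32, 4.46], [0.12, 2], [-2.74, 2.74]. Speed limits (rad/s): [2.22, 2.22, 3.01, 3.01, 3.14, 3.14, 3.14].

INTERFACE

Orientations are given as a rotation vector (axis times angle).
In Python, from cell import telemetry, vision, job, arm gives the robot as it stands. The module is installed in compiled form; this text tells all that it offers.
- The arm moves only by the shell command python3 -m creep 'ROWS' [FORCE]. ROWS is text: rows parted by semicolons, each of 7 numbers parted by spaces: the finger opening in cm, from 0 to 9.18, then the shift along the tool's x, y, z in cm, then the turn, a rotation vector about the tool's x, y, z in degrees. A call has 1 to 5 rows; each row is the pose to reach, as a shift and turn from the pose commanded when the call began, along the tool's axes at that moment; what a row does not reach only later rows make up. A row lasts 1/8 s, in which the tool goes at most 62.5 mm and 10.7 degrees, less where a joint would pass 70% of its speed; a pose out of reach is approached as far as the arm can. A call with a gripper value outside its range is refused whole. The fingers move at their own pace and stop on an object; FORCE is the grip in N (left out, the last holds). Time passes only in rows, so rows that repeat a pose let the fingers close. It gives the time, the measured TCP pose, the force, the opening and the grip force at its end, in the units of the state.
- telemetry.observe(): the state, without advancing time (a new reading comes with each control period).
- vision.get_image(name): name is "scene" or "top" or "wrist"; returns the picture (420x560x3 uint8, red, green, blue); there is no depth.
- vision.camera_info(name): a dict with "fov_y" (degrees; the focal length in pixels is half the picture's height over the tangent of half this angle, whatever the lens; pixels are square), "cx", "cy" (the principal point, pixels), "dist_coeffs" ([k1, k2, p1, p2, k3] as OpenCV has them; the pictures are not rectified), "extrinsics" (4x4, takes a point from camera to world coordinates). Camera axes: x right, y down, z forward; pixel columns grow to the right and rows downward; lengths in m; the calibration is good to about 2 mm. A picture is of the moment at which its call begins: read the wrist's pose just before it. camera_info takes no time and is no camera call; for the wrist camera it gives the pose at the moment of the call.
- job.sign_off(): hands the job in; it is judged then, once.
The state is a dict: "clock": time; "joints": joint angles; "dq": joint speeds; "joint_efforts": joint torques, N m; "position": TCP position; "ee_rot": TCP orientation; "force": force on the tool from outside, world axes, zero at the start; "ft_torque": the same for the moment, N m; "width": opening from 0.0 (shut) to 1.0 (fully open); "gripper_force": force on a finger pad.
Only numpy, scipy, OpenCV 4.12 (cv2) and the standard library are available. Lean on these libraries where they do the work, as an engineer would, in place of code of your own. Each camera call takes 0.05 s, during which the arm holds its last target. There are 200 camera calls.

TASK

Sort the things lying on the wardrobe top: the hairbrush and the comb go in the blue-rimmed tub, the key ring and the padlock in the orange-rimmed tub, each lying flat on the tub's floor the same way up as now, beside its companion and not on top of it. Stand the incense tin upright in the middle of the ceramic dish, and leave the alarm clock and the cream jar where they are.

Things in the scene. Friction and masses are not known exactly. Their poses are not given: they have to be found in the camera images.
- hairbrush: Small brown wooden hairbrush lying on its flat back, black bristles up; 152 long x 44 wide (the head) x 13 thick (wood), bristles reach 26 above the underside. Origin: underside of the neck, on the 20 wide handle; x points along the brush to the head. Handle spans x -74 to +12, the rounded head x +12 to +78. z up. Grip across the 20 wide handle at the origin (along y). Loose, about 80 g.
- comb: Red plastic wide-tooth comb lying flat, 130 long (x) x 34 wide (y, from -17 at the tooth tips to +17 at the spine's back) x 8 thick. Origin: centre of the underside, z up. Grip across its 34 width. Loose, about 40 g.
- keyring: Steel key ring with two flat steel keys on a green plastic fob; all one rigid piece lying flat. Origin: centre of the fob's underside; fob 46 (x) x 22 (y) x 12 thick; ring and keys stick out to x = +78, up to 24 either side in y, at most 6 thick. z up. Grip across the fob's 22 width. Loose, about 60 g.
- padlock: Brass padlock lying flat, body 36 (x) x 42 (y) x 20 thick, closed steel shackle sticking out to x = +48 (35 wide, 7 thick, at mid-thickness). Origin: centre of the body's underside, z up. Grip across the 42 width. Loose, about 180 g.
- incense_tin: Round yellow tin of incense cones with a red spot on its lid, 50 diameter (lid, the upper 8), 48 below, 24 high, standing upright. Origin: centre of the underside, z up. Loose, about 70 g.
- hair_tub: Clear plastic open tub with a BLUE rim, for hair things. Outside 200 (x) x 160 (y) x 50 high, walls and floor 4 thick (inside 192 x 152, floor 4 above the origin); the rim lip stands 4 out all round, pull tabs on the short ends stand 13 out. Fixed. Origin: centre of the underside, z up.
- key_tub: Clear plastic open tub with an ORANGE rim, for keys and locks; same size and shape as the blue-rimmed one: outside 200 (x) x 160 (y) x 50 high, walls and floor 4 thick (inside 192 x 152, floor 4 above the origin), rim lip 4 out. Fixed. Origin: centre of the underside, z up.
- dish: Round terracotta-coloured ceramic incense dish, 124 across the rim, 16 high, flat inside floor about 88 across, 6 above the origin, sloping rim wall. Fixed. Origin: centre of the underside, z up.
- clock: Black plastic alarm clock, bystander: 36 deep (x) x 80 wide (y) x 48 tall, pale dial facing -x. Loose, 150 g. Origin: centre of the underside.
- cream_jar: White jar of cream with a blue lid, bystander, 60 across, 50 tall, standing. Loose, 200 g. Origin: centre of the underside.
Mind the look-alikes: they are no part of the job. Leave any purple look-alike of the keyring alone.

How it is judged:
At the end, for the whole second after the job is handed in: Brush, comb in the blue tub, key ring, padlock in the orange: each flat, same side up (0.1 rad), underside within 5 mm of the floor, origin within 90 mm (x), 70 mm (y) of tub centre. Tin upright (0.1 rad) on the dish floor (4 mm), within 15 mm of its centre. All released, under 20 mm/s (x of hairbrush in the frame of hair_tub between -0.09 and 0.09 m and y of hairbrush in the frame of hair_tub between -0.07 and 0.07 m and z of each of hairbrush, comb in the frame of hair_tub below 0.009 m and angle between each of hairbrush, comb, keyring, padlock, incense_tin's own z axis and vertical below 0.1 rad and x of comb in the frame of hair_tub between -0.09 and 0.09 m and y of comb in the frame of hair_tub between -0.07 and 0.07 m and x of keyring in the frame of key_tub between -0.09 and 0.09 m and y of keyring in the frame of key_tub between -0.07 and 0.07 m and z of each of keyring, padlock in the frame of key_tub below 0.009 m and x of padlock in the frame of key_tub between -0.09 and 0.09 m and y of padlock in the frame of key_tub between -0.07 and 0.07 m and horizontal distance between incense_tin and dish below 0.015 m and z of incense_tin in the frame of dish below 0.01 m and linear speed of each of hairbrush, comb, keyring, padlock, incense_tin below 0.02 m/s); the robot touches nothing.
It fails at once if the alarm clock is pushed more than 20 mm or tipped over (distance of clock from where it was at the start of the episode above 0.02 m or angle between clock's own z axis and vertical above 0.4 rad).
It fails at once if the cream jar is pushed more than 20 mm or tipped over (distance of cream_jar from where it was at the start of the episode above 0.02 m or angle between cream_jar's own z axis and vertical above 0.4 rad).
It also fails if it takes over 136 s, if anything falls off the work surface, if the arm or the gripper's body presses on something with over 40 N, if the wrist force passes 120 N, or if a joint passes its speed limit or range.

## Working session

There is one attempt and no reset: what is moved stays moved. The work goes in short steps, Python scripts to look and compute and a shell command to move; the robot and the scene stay as the last step left them, time stands still between calls to the robot, and variables do not carry over. Pictures are saved under pics/ and viewed, at most 18 in all, crops included, and the job is handed in when it is done.

```bash
mkdir -p pics
python3 - <<'E'
from cell import telemetry, vision, job, arm
import cv2
s=telemetry.observe();print(s)
for n in("top","scene"):
    im=vision.get_image(n);cv2.imwrite(f"pics/{n}0.png",cv2.resize(im[:,:,::-1],(800,600),interpolation=cv2.INTER_CUBIC))
    c=vision.camera_info(n);print(n,c)
E
```

```text
{'clock': 0.0, 'joints': array([-1.3606064 ,  0.43522889,  0.02496598,  1.57410849, -0.01157596,
        1.13398783, -0.07508736]), 'dq': array([-0.00092612, -0.00025343,  0.0001416 ,  0.00197857, -0.00086296,
       -0.00100268,  0.0013278 ]), 'joint_efforts': array([-4.48795718e-04, -6.67844152e+01,  9.84706990e-01, -3.14461577e+01,
       -6.06430555e-02,  4.31045028e-02,  1.57112772e-04]), 'position': array([0.192229  , 0.59419913, 0.24793679]), 'ee_rot': array([-4.89378609e-01, -3.10315516e+00,  2.49084581e-03]), 'force': array([0.17665853, 0.28118777, 0.38799853]), 'ft_torque': array([-0.04089547,  0.0085651 ,  0.03004393]), 'gripper_force': 0.0, 'width': 0.9973419446075166}
top {'fov_y': 48.327187343006784, 'cx': 282.28282395952056, 'cy': 205.44630748150328, 'dist_coeffs': array([0.0292231, 0.       , 0.       , 0.       , 0.       ]), 'extrinsics': array([[ 0.01643159, -0.99663819,  0.08026411,  0.47827945],
       [-0.99986332, -0.01623178,  0.00314131,  0.0158941 ],
       [-0.00182792, -0.08030475, -0.99676868,  1.13164336],
       [ 0.        ,  0.        ,  0.        ,  1.        ]])}
scene {'fov_y': 52.73472277655991, 'cx': 280.2013711230366, 'cy': 206.587862579383, 'dist_coeffs': array([0.03602228, 0.        , 0.        , 0.        , 0.        ]), 'extrinsics': array([[-0.5592062 ,  0.60567226, -0.56608263,  1.10833258],
       [ 0.82898198,  0.4157642 , -0.37407086,  0.37030361],
       [ 0.00879255, -0.67845504, -0.73458931,  0.73118464],
       [ 0.        ,  0.        ,  0.        ,  1.        ]])}
```

View pics/top0.png

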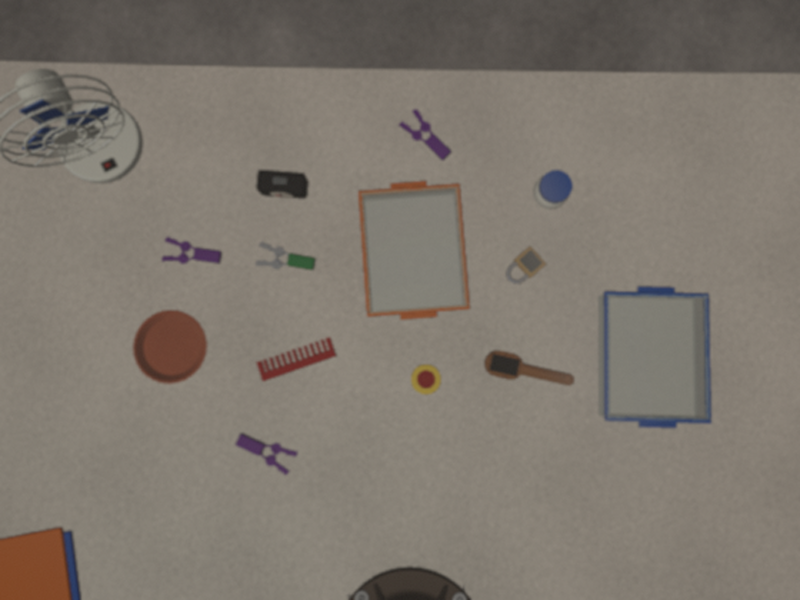

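View pics/scene0.png

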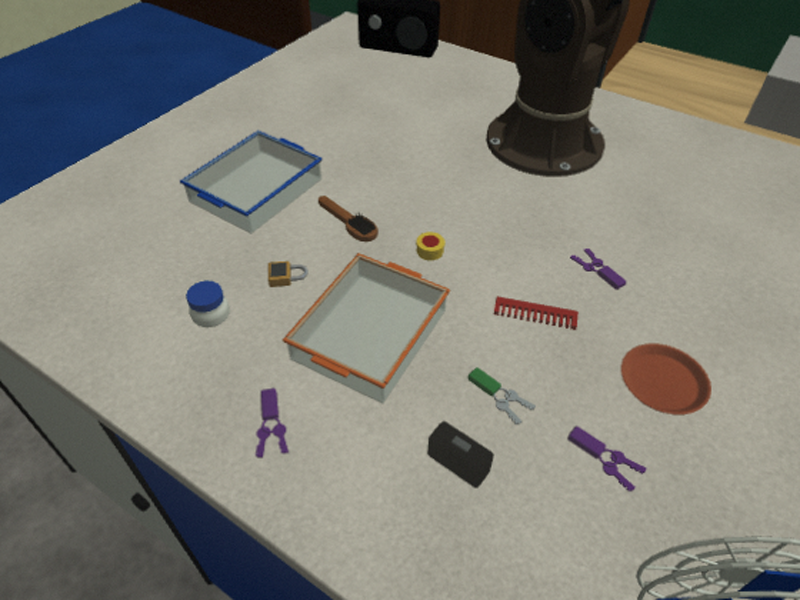

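The top view shows blue tub rim corners near (603,292), (708,293), (711,421), (605,419). Orange rim corners are near (359,191), (459,184), (469,306), (368,316). The dish is at (170,346), tin (426,379), comb (297,358), brush (530,368), green key fob (301,262), padlock (531,262), clock (282,184) and jar (555,187). The scene view agrees, with three purple look-alikes. I'll enlarge it for finer readings.

Run:
```python
from cell import vision
import cv2,numpy as np
im=np.mean([vision.get_image("top").astype(float) for _ in range(4)],0)
im=np.clip(im*1.5,0,255).astype(np.uint8)[:,:,::-1]
cv2.imwrite("pics/top.png",im)
for n,(x,y) in dict(A=(90,160),B=(280,160)).items():
    c=im[y:y+120,x:x+160]; cv2.imwrite(f"pics/c{n}.png",cv2.resize(c,(800,600),interpolation=cv2.INTER_CUBIC))
```

```text
(no output)
```

View pics/cA.png

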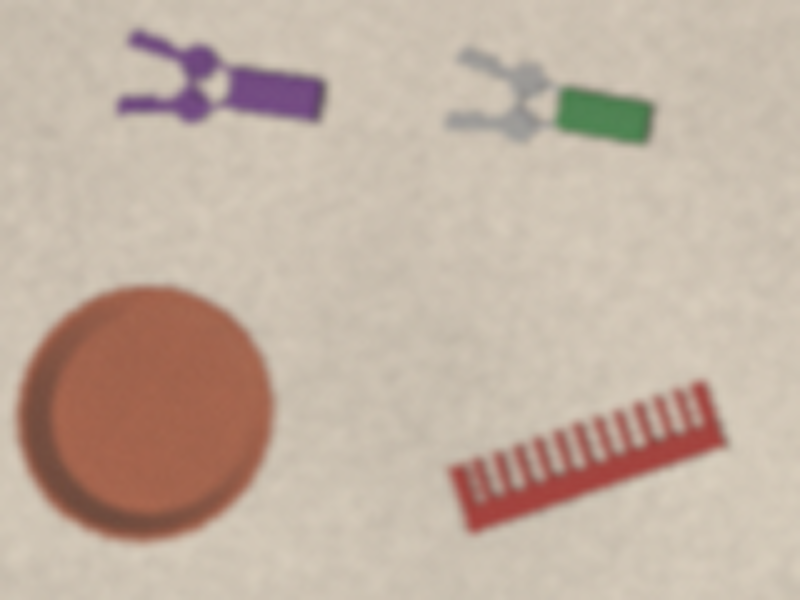

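View pics/cB.png

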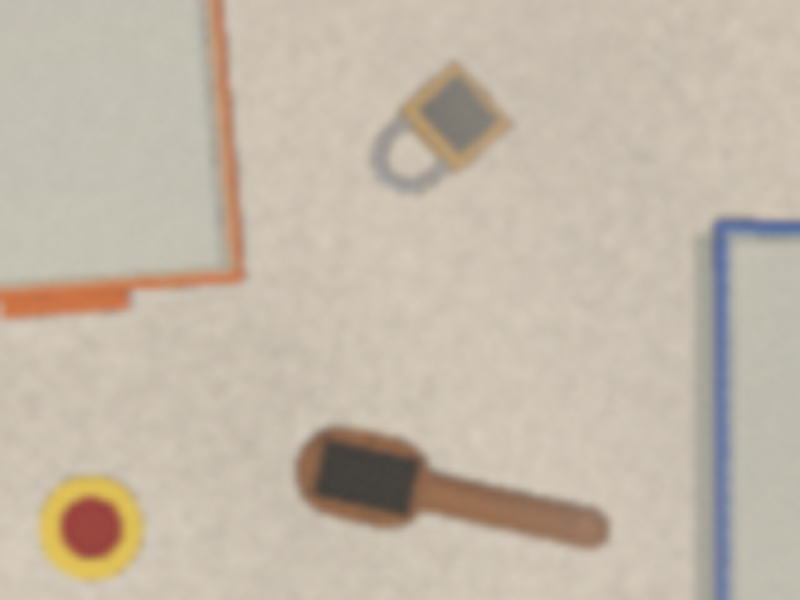

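```bash
cat > h.py <<'E'
from cell import telemetry, vision
import numpy as np, cv2, sys
from scipy.spatial.transform import Rotation as R
def cam(n):
    c=vision.camera_info(n);f=210/np.tan(np.radians(c["fov_y"]/2))
    return np.array([[f,0,c["cx"]],[0,f,c["cy"]],[0,0,1]]),c["dist_coeffs"],c["extrinsics"]
def ray(uv,z,n="top",C=None):
    K,d,E=C or cam(n)
    p=cv2.undistortPoints(np.array(uv,float).reshape(-1,1,2),K,d).reshape(-1,2)
    w=np.c_[p,np.ones(len(p))]@E[:3,:3].T; o=E[:3,3]
    return o+w*((z-o[2])/w[:,2])[:,None]
def go(x,y,z,th):
    "shift(cm), turn(deg) to TCP xyz pointing down with closing line at yaw th deg (mod 180)"
    s=telemetry.observe();r=R.from_rotvec(s["ee_rot"]);best=None
    for k in(0,180):
        t=np.radians(th+k);yv=np.array([np.cos(t),np.sin(t),0]);zv=np.array([0,0,-1.]);xv=np.cross(yv,zv)
        rv=(r.inv()*R.from_matrix(np.c_[xv,yv,zv])).as_rotvec(degrees=True)
        if best is None or np.linalg.norm(rv)<np.linalg.norm(best):best=rv
    print("t",round(s["clock"],2),"pos",s["position"].round(4),"w",round(s["width"]*9.18,2),"j",s["joints"].round(2))
    print("shift",(r.inv().apply(np.array([x,y,z])-s["position"])*100).round(2),"turn",best.round(1))
if __name__=="__main__":go(*map(float,sys.argv[1:]))
E
python3 - <<'E'
from h import *
A=lambda p:(np.array(p,float)+.5)/5-.5+[90,160]
B=lambda p:(np.array(p,float)+.5)/5-.5+[280,160]
F=lambda p:(np.array(p,float)+.5)*.7-.5
def rep(n,P,z):
    w=ray(P,z);print(n,w.mean(0).round(4)[:2],[ (round(np.linalg.norm(d)*1e3,1),round(np.degrees(np.arctan2(d[1],d[0])),1)) for d in (np.roll(w,-1,0)-w)])
rep("key",A([(559,87),(654,102),(645,144),(556,128)]),.012)
rep("comb",A([(449,467),(706,380),(727,446),(471,531)]),.008)
rep("dish",A([(17,412),(146,285),(274,412),(146,540)]),.016)
rep("tin",B([(40,528),(92,475),(144,528),(92,581)]),.024)
rep("lock",B([(454,62),(512,125),(457,172),(402,110)]),.02)
rep("brush",B([(298,464),(608,530)]),.013)
print(ray(B([(457,497)]),.013))
rep("blue",F([(603,292),(708,293),(711,421),(605,419)]),.05)
rep("orange",F([(359,191),(459,184),(469,306),(368,316)]),.05)
rep("clock,jar",F([(282,184),(555,187)]),.05);print(ray(F([(282,184),(555,187)]),.05))
go(0.45,-.05,.2,90)
E
```

```text
key [0.6207 0.1936] [(np.float64(46.4), np.float64(-98.1)), (np.float64(20.8), np.float64(169.5)), (np.float64(43.6), np.float64(80.7)), (np.float64(19.9), np.float64(-2.4))]
comb [0.4573 0.1967] [(np.float64(128.9), np.float64(-70.4)), (np.float64(33.1), np.float64(-160.9)), (np.float64(127.9), np.float64(109.2)), (np.float64(32.3), np.float64(20.9))]
dish [0.475  0.4053] [(np.float64(84.2), np.float64(-43.5)), (np.float64(86.6), np.float64(-133.2)), (np.float64(83.9), np.float64(136.7)), (np.float64(86.8), np.float64(47.0))]
tin [ 0.4273 -0.0198] [(np.float64(34.8), np.float64(-43.8)), (np.float64(34.7), np.float64(-134.5)), (np.float64(34.8), np.float64(136.1)), (np.float64(34.6), np.float64(45.6))]
lock [ 0.6249 -0.1912] [(np.float64(40.8), np.float64(-137.2)), (np.float64(34.8), np.float64(131.3)), (np.float64(39.4), np.float64(41.8)), (np.float64(34.1), np.float64(-46.4))]
brush [ 0.4444 -0.191 ] [(np.float64(149.4), np.float64(-101.0)), (np.float64(149.4), np.float64(79.0))]
[[ 0.44438147 -0.19304827  0.013     ]]
blue [ 0.4723 -0.3879] [(np.float64(168.0), np.float64(-89.6)), (np.float64(203.7), np.float64(-180.0)), (np.float64(166.9), np.float64(90.1)), (np.float64(202.9), np.float64(0.4))]
orange [0.6391 0.0038] [(np.float64(164.6), np.float64(-85.0)), (np.float64(201.3), np.float64(-174.8)), (np.float64(164.3), np.float64(96.6)), (np.float64(206.0), np.float64(5.3))]
clock,jar [ 0.7439 -0.0022] [(np.float64(448.0), np.float64(-89.7)), (np.float64(448.0), np.float64(90.3))]
[[ 0.742858    0.22173947  0.05      ]
 [ 0.74492609 -0.22621877  0.05      ]]
t 0.3 pos [0.1923 0.5945 0.2485] w 9.2 j [-1.36  0.43  0.02  1.57 -0.01  1.13 -0.08]
shift [-44.36 -53.39   4.87] turn [ -0.   -0.  -17.9]
```

Everything reads as expected, and the measured lengths match the given sizes within 2–3 mm. I'll do the tin first.

```bash
python3 h.py .4273 -.0198 .12 90
```

```text
t 0.3 pos [0.1923 0.5945 0.2485] w 9.2 j [-1.36  0.43  0.02  1.57 -0.01  1.13 -0.08]
shift [-41.27 -51.21  12.87] turn [ -0.   -0.  -17.9]
```

```bash
python3 -m creep '9 -41.3 -51.3 12 0 0 -17.9;9 -41.3 -51.3 12 0 0 -17.9;9 -41.3 -51.3 12 0 0 -17.9;9 -41.3 -51.3 12 0 0 -17.9;9 -41.3 -51.3 12 0 0 -17.9' 15; python3 h.py .4273 -.0198 .12 90
```

```text
clock: 0.92
position: [0.3027, 0.3057, 0.1926]
ee_rot: [0.001, 3.141, 0.001]
force: [1.2, -0.2, 0.1]
width: 0.981
gripper_force: 0.0
t 0.93 pos [0.3027 0.3057 0.1926] w 9.0 j [-0.94  0.18  0.03  2.1  -0.01  0.86  0.66]
shift [-12.47 -32.55   7.25] turn [ 0.  0. -0.]
```

```bash
python3 -m creep '9 -12.4 -32.5 7 0 0 0;9 -12.4 -32.5 7 0 0 0;9 -12.4 -32.5 7 0 0 0;9 -12.4 -32.5 7 0 0 0;9 -12.4 -32.5 7 0 0 0' 15;  python3 -m creep '9 0 0 0 0 0 0;9 0 0 0 0 0 0' 15;python3 h.py .4273 -.0198 .03 90
python3 - <<'E'
from h import *
cv2.imwrite("pics/w1.png",vision.get_image("wrist")[:,:,::-1])
E
```

```text
clock: 1.55
position: [0.4119, 0.0195, 0.1311]
ee_rot: [-0.0, 3.14, 0.001]
force: [1.3, 1.1, 0.2]
width: 0.979
gripper_force: 0.0
clock: 1.8
position: [0.4111, 0.0214, 0.1311]
ee_rot: [-0.002, -3.141, -0.0]
force: [-0.8, 0.7, 0.4]
width: 0.98
gripper_force: 0.0
t 1.8 pos [0.4111 0.0214 0.1311] w 8.99 j [-0.38  0.25  0.23  2.22 -0.09  0.68  1.49]
shift [-1.63 -4.12 10.11] turn [ 0.  -0.  -0.1]
```

View pics/w1.png

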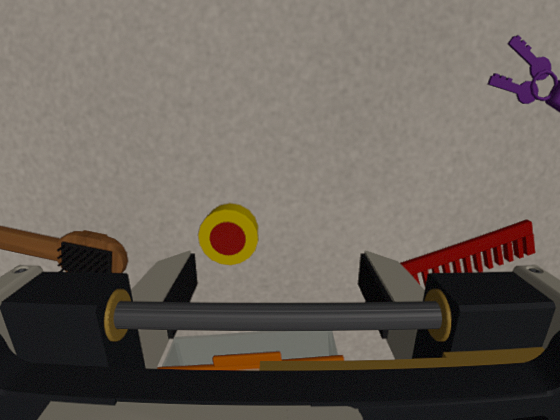

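The wrist view shows the tin at (229,235), with its red spot at (228,238). The brush head is at left and the comb at right. I'll cross-check the tin's position from this view.

```bash
python3 -c "
from h import *
print(ray([(228,237.5)],.024,'wrist'))"
python3 -m creep '9 -1.6 -4.1 9.9 0 0 0;9 -1.6 -4.1 9.9 0 0 0;9 -1.6 -4.1 9.9 0 0 0' 15; python3 h.py .4273 -.0198 .03 90
```

```text
[[ 0.4272575  -0.01921192  0.024     ]]
clock: 2.22
position: [0.4255, -0.0193, 0.0302]
ee_rot: [0.0, -3.137, 0.001]
force: [-0.7, 0.5, 0.7]
width: 0.978
gripper_force: 0.0
t 2.23 pos [ 0.4255 -0.0193  0.0302] w 8.98 j [-0.22  0.47  0.18  2.27 -0.2   0.42  1.69]
shift [-0.18 -0.05  0.02] turn [-0.  -0.3  0. ]
```

```bash
python3 -m creep '4 0 0 0 0 0 0;4 0 0 0 0 0 0;4 0 0 0 0 0 0;4 0 0 0 0 0 0;4 0 0 0 0 0 0' 15; python3 -m creep '4 0 0 -4 0 0 0;4 0 0 -10 0 0 0;4 -4.6 12 -10 0 0 0;4 -4.6 18 -10 0 0 0;4 -4.6 24 -10 0 0 0' 15;python3 -m creep '4 0 5 0 0 0 0;4 0 11 0 0 0 0;4 0 17 0 0 0 0;4 0 18.5 0 0 0 0;4 0 18.5 0 0 0 0' 15; python3 h.py .475 .4053 .0375 90
```

```text
clock: 2.85
position: [0.4274, -0.0195, 0.0324]
ee_rot: [0.0, 3.141, 0.001]
force: [-1.2, 1.0, 7.3]
width: 0.531
gripper_force: 15.0
clock: 3.48
position: [0.4682, 0.1638, 0.1324]
ee_rot: [0.003, 3.14, 0.001]
force: [1.5, -0.1, -0.6]
width: 0.53
gripper_force: 15.0
clock: 4.1
position: [0.4671, 0.3476, 0.1316]
ee_rot: [0.002, -3.141, 0.001]
force: [-0.3, -1.3, -0.0]
width: 0.532
gripper_force: 15.0
t 4.1 pos [0.4671 0.3476 0.1316] w 4.89 j [-0.87  0.49  0.19  1.82 -0.12  0.84  0.95]
shift [-0.8   5.78  9.4 ] turn [-0.  -0.   0.1]
```

```bash
python3 -m creep '4 -0.8 5.8 0 0 0 0;4 -0.8 5.8 5 0 0 0;4 -0.8 5.8 8.5 0 0 0;4 -0.8 5.8 8.5 0 0 0' 15; python3 h.py .475 .4053 .0385 90
```

```text
clock: 4.6
position: [0.4749, 0.4011, 0.0447]
ee_rot: [-0.005, -3.138, 0.008]
force: [-0.2, -0.3, 0.0]
width: 0.533
gripper_force: 15.0
t 4.6 pos [0.4749 0.4011 0.0447] w 4.9 j [-0.9   0.66  0.17  1.78 -0.15  0.73  0.91]
shift [-0.01  0.42  0.62] turn [-0.3 -0.2 -0.2]
```

```bash
python3 -m creep '4 0 0.3 0.4 0 0 0;4 0 0.3 0.6 0 0 0;4 0 0.3 0.6 0 0 0;4 0 0.3 0.6 0 0 0' 15; python3 -m creep '6 0 0 0 0 0 0;6 0 0 0 0 0 0;6 0 0 0 0 0 0;6 0 0 -4 0 0 0;6 0 0 -10 0 0 0' 15; python3 h.py .4573 .1967 .12 109.5
python3 - <<'E'
from h import *
cv2.imwrite("pics/w2.png",vision.get_image("wrist")[:,:,::-1])
E
```

```text
clock: 5.1
position: [0.4759, 0.4083, 0.0417]
ee_rot: [0.001, 3.141, 0.001]
force: [-0.3, 0.3, -0.0]
width: 0.533
gripper_force: 15.0
clock: 5.72
position: [0.4747, 0.4072, 0.1405]
ee_rot: [-0.001, -3.139, 0.005]
force: [1.2, 0.4, 0.4]
width: 0.655
gripper_force: 0.0
t 5.72 pos [0.4747 0.4072 0.1405] w 6.01 j [-0.93  0.54  0.19  1.7  -0.13  0.91  0.89]
shift [  1.72 -21.04   2.11] turn [ -0.1  -0.2 -19.5]
```

View pics/w2.png

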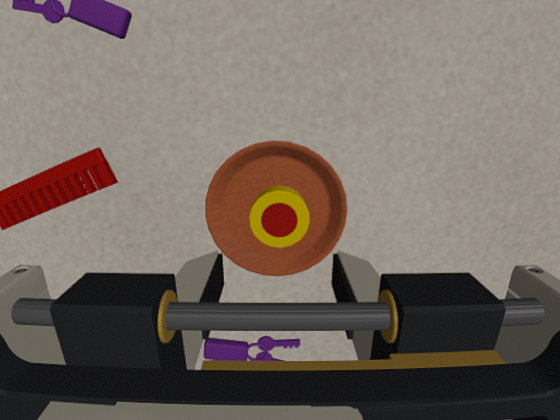

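The tin stands upright in the dish. Its lid is at (279,219) and the dish rim is centred near (276.5,208). I'll check the offset, then head for the comb (closing line at yaw 19.5°).

```bash
python3 -c "
from h import *
print(ray([(279,219)],.030,'wrist'),ray([(276.5,141),(276.5,276),(206,208),(347,208)],.016,'wrist').mean(0))"
python3 h.py .4573 .1967 .12 19.5
```

```text
[[0.48364002 0.41129537 0.03      ]] [0.48073806 0.40926232 0.016     ]
t 5.78 pos [0.4783 0.4101 0.15  ] w 5.98 j [-0.93  0.53  0.2   1.69 -0.13  0.92  0.89]
shift [  2.1  -21.36   2.85] turn [ 0.5  0.1 70.4]
```

```bash
python3 -m creep '9 2.1 -21.4 2.8 0 0 70.4;9 2.1 -21.4 2.8 0 0 70.4;9 2.1 -21.4 2.8 0 0 70.4;9 2.1 -21.4 2.8 0 0 70.4;9 2.1 -21.4 2.8 0 0 70.4' 15; python3 h.py .4573 .1967 .12 19.5
```

```text
clock: 6.4
position: [0.4543, 0.191, 0.113]
ee_rot: [-1.435, -2.795, 0.001]
force: [-0.1, 0.4, -0.1]
width: 0.983
gripper_force: 0.0
t 6.4 pos [0.4543 0.191  0.113 ] w 9.02 j [-0.85  0.41  0.45  2.07 -0.27  0.71  0.4 ]
shift [ 0.29  0.58 -0.7 ] turn [-0.   0.  16.1]
```

```bash
python3 -m creep '7 0.3 0.6 0 0 0 16.1;7 0.3 0.6 0 0 0 16.1;7 0.3 0.6 0 0 0 16.1;7 0.3 0.6 5 0 0 16.1;7 0.3 0.6 5 0 0 16.1' 15; python3 h.py .4573 .1967 .024 19.5
python3 - <<'E'
from h import *
cv2.imwrite("pics/w3.png",vision.get_image("wrist")[:,:,::-1])
E
```

```text
clock: 7.02
position: [0.4556, 0.199, 0.061]
ee_rot: [-1.795, -2.576, 0.008]
force: [-0.1, 0.1, 0.5]
width: 0.764
gripper_force: 0.0
t 7.03 pos [0.4556 0.199  0.061 ] w 7.01 j [-0.86  0.52  0.47  2.1  -0.4   0.61  0.23]
shift [-0.27  0.1   3.7 ] turn [-0.3  0.1  0.8]
```

View pics/w3.png

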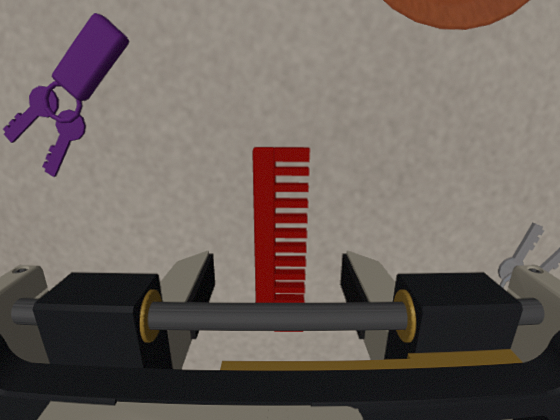

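The comb is aligned between the fingers, with its axis vertical near column 280. I'll go down and grip.

```bash
python3 -m creep '7 -0.2 0 2 0 0 0.5;7 -0.2 0 3.6 0 0 0.5;7 -0.2 0 3.6 0 0 0.5;7 -0.2 0 3.6 0 0 0.5' 15; python3 h.py .4573 .1967 .024 19.5;  python3 -m creep '3 0 0 0 0 0 0;3 0 0 0 0 0 0;3 0 0 0 0 0 0;3 0 0 0 0 0 0' 15
```

```text
clock: 7.58
position: [0.4587, 0.1983, 0.0277]
ee_rot: [1.809, 2.568, 0.001]
force: [0.2, 0.5, 1.5]
width: 0.76
gripper_force: 0.0
t 7.58 pos [0.4587 0.1983 0.0277] w 6.98 j [-0.82  0.57  0.42  2.11 -0.45  0.54  0.27]
shift [-0.11 -0.19  0.37] turn [ 0.  -0.   0.2]
clock: 8.07
position: [0.4583, 0.1982, 0.0271]
ee_rot: [-1.81, -2.568, -0.0]
force: [-0.8, 0.3, 0.1]
width: 0.38
gripper_force: 0.2
```

```bash
python3 -m creep '4.5 0 0 0 0 0 0;4.5 0 0 0.3 0 0 0;4.5 0 0 0.3 0 0 0;4.5 0 0 0.3 0 0 0' 15; python3 -m creep '2.5 0 0 0 0 0 0;2.5 0 0 0 0 0 0;2.5 0 0 0 0 0 0;2.5 0 0 0 0 0 0;2.5 0 0 0 0 0 0' 15;python3 h.py .4573 .1967 .12 -90
```

```text
clock: 8.57
position: [0.4583, 0.1981, 0.024]
ee_rot: [-1.81, -2.568, 0.0]
force: [-0.5, 0.7, 0.9]
width: 0.49
gripper_force: 0.0
clock: 9.2
position: [0.4584, 0.1982, 0.0241]
ee_rot: [1.81, 2.568, 0.0]
force: [-0.2, -0.0, 0.3]
width: 0.367
gripper_force: 15.0
t 9.2 pos [0.4584 0.1982 0.0241] w 3.37 j [-0.82  0.58  0.41  2.12 -0.45  0.53  0.27]
shift [-0.1  -0.15 -9.59] turn [  0.    0.  -70.3]
```

```bash
python3 -m creep '2.5 0 0 -4 0 0 0;2.5 0 0 -10 0 0 0;2.5 0 0 -13.5 0 0 0;2.5 -52.8 -17.3 -13.5 0 0 109.6;2.5 -52.8 -17.3 -13.5 0 0 109.6' 15; python3 h.py .4723 -.358 .16 -90
```

```text
clock: 9.82
position: [0.4619, 0.0725, 0.1597]
ee_rot: [2.26, 2.181, 0.003]
force: [1.6, -0.1, -0.2]
width: 0.365
gripper_force: 15.0
t 9.82 pos [0.4619 0.0725 0.1597] w 3.35 j [-0.83  0.33  0.72  2.1  -0.3   0.81  0.04]
shift [-42.99   2.57  -0.07] turn [ 0.  -0.1 88. ]
```

```bash
python3 -m creep '2.5 -43 2.6 0 0 0 88;2.5 -43 2.6 0 0 0 88;2.5 -43 2.6 0 0 0 88;2.5 -43 2.6 0 0 0 88;2.5 -43 2.6 0 0 0 88' 15; python3 h.py .4723 -.358 .16 -90
```

```text
clock: 10.45
position: [0.4705, -0.2408, 0.1591]
ee_rot: [-3.003, -0.922, -0.001]
force: [2.0, -0.0, -0.6]
width: 0.366
gripper_force: 15.0
t 10.45 pos [ 0.4705 -0.2408  0.1591] w 3.36 j [-0.29  0.51  0.94  1.97 -0.52  0.92 -0.06]
shift [-6.43  9.8  -0.09] turn [-0.  -0.  34.1]
```

```bash
python3 -m creep '2.5 -6.4 9.8 0 0 0 34.1;2.5 -6.4 9.8 0 0 0 34.1;2.5 -6.4 9.8 0 0 0 34.1;2.5 -6.4 9.8 0 0 0 34.1;2.5 -6.4 9.8 0 0 0 34.1' 15; python3 h.py .4733 -.3575 .06 -90
python3 - <<'E'
from h import *
cv2.imwrite("pics/w4.png",vision.get_image("wrist")[:,:,::-1])
print([c.round(5).tolist() for c in cam("wrist")])
E
```

```text
clock: 11.08
position: [0.4735, -0.3551, 0.1587]
ee_rot: [-3.141, -0.017, 0.001]
force: [0.6, 0.9, -0.5]
width: 0.365
gripper_force: 15.0
t 11.07 pos [ 0.4735 -0.3551  0.1587] w 3.35 j [-0.11  0.67  1.05  1.82 -0.67  1.06 -0.36]
shift [-0.02  0.25  9.87] turn [-0.   0.   0.6]
[[[320.63542, 0.0, 277.2807], [0.0, 320.63542, 211.90074], [0.0, 0.0, 1.0]], [-0.07327, 0.0, 0.0, 0.0, 0.0], [[0.01108, -0.95054, -0.3104, 0.5574], [-0.99994, -0.0106, -0.00324, -0.355], [-0.00021, 0.31042, -0.9506, 0.29529], [0.0, 0.0, 0.0, 1.0]]]
```

View pics/w4.png

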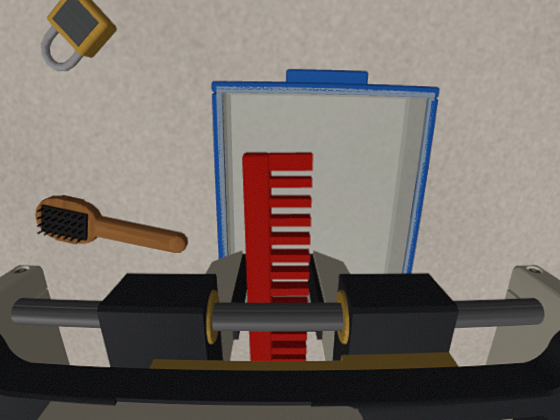

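The comb is held straight over the blue tub. The far rim corners are at (213,83) and (438,90), and the brush runs from (37,212) to (187,243). I'll check those positions while descending to just above the rim.

```bash
python3 - <<'E'
from h import *
print(ray([(213,83),(438,90)],.05,"wrist"),ray([(37,214),(187,243)],.010,"wrist"))
E
python3 -m creep '2.5 0 0 5 0 0 0;2.5 0 0 9.8 0 0 0;2.5 0 0 9.8 0 0 0' 15;python3 h.py .4733 -.3575 .031 -90
```

```text
[[ 0.57456636 -0.30840385  0.05      ]
 [ 0.57300357 -0.47308069  0.05      ]] [[ 0.45944161 -0.11991055  0.01      ]
 [ 0.43142406 -0.26846328  0.01      ]]
clock: 11.5
position: [0.4721, -0.3536, 0.0587]
ee_rot: [-3.138, -0.015, 0.006]
force: [0.1, -0.9, -0.1]
width: 0.367
gripper_force: 15.0
t 11.5 pos [ 0.4721 -0.3536  0.0587] w 3.37 j [-0.03  0.78  0.92  1.89 -0.81  0.9  -0.26]
shift [0.13 0.4  2.77] turn [-0.2  0.2  0.5]
```

```bash
python3 -m creep '2.5 0.1 0.6 0 0 0 0.5;2.5 0.1 0.6 1.5 0 0 0.5;2.5 0.1 0.6 2.8 0 0 0.5;2.5 0.1 0.6 2.8 0 0 0.5;2.5 0.1 0.6 2.8 0 0 0.5' 15;python3 h.py .4733 -.360 .0285 -90
```

```text
clock: 12.12
position: [0.4743, -0.3622, 0.0331]
ee_rot: [3.142, -0.004, -0.0]
force: [0.7, 0.2, 0.5]
width: 0.362
gripper_force: 15.0
t 12.12 pos [ 0.4743 -0.3622  0.0331] w 3.32 j [ 0.    0.82  0.89  1.89 -0.85  0.86 -0.24]
shift [-0.1  -0.22  0.46] turn [ 0.   0.  -0.1]
```

```bash
python3 -m creep '2.5 0 -0.1 0.2 0 0 0;2.5 0 -0.1 0.4 0 0 0;2.5 0 -0.1 0.4 0 0 0;2.5 0 -0.1 0.4 0 0 0' 15;  python3 -m creep '4.2 0 0 0 0 0 0;4.2 0 0 0 0 0 0;4.2 0 0 0 0 0 0;4.2 0 0 -4 0 0 0;4.2 0 0 -10 0 0 0'; python3 h.py .4454 -.1945 .13 -11
```

```text
clock: 12.62
position: [0.4743, -0.3612, 0.0291]
ee_rot: [3.142, -0.004, 0.0]
force: [0.1, 0.1, -0.7]
width: 0.366
gripper_force: 15.0
clock: 13.25
position: [0.4735, -0.3603, 0.1289]
ee_rot: [-3.14, 0.004, 0.005]
force: [1.8, -1.0, 0.3]
width: 0.459
gripper_force: 0.0
t 13.25 pos [ 0.4735 -0.3603  0.1289] w 4.21 j [-0.08  0.71  1.01  1.83 -0.71  1.02 -0.34]
shift [ -2.85 -16.57  -0.07] turn [ -0.2   0.1 -79.1]
```

```bash
python3 -m creep '7 -2.9 -16.6 0 0 0 -79;7 -2.9 -16.6 0 0 0 -79;7 -2.9 -16.6 0 0 0 -79;7 -2.9 -16.6 0 0 0 -79;7 -2.9 -16.6 0 0 0 -79'; python3 h.py .4448 -.1945 .13 -11
```

```text
clock: 13.88
position: [0.4458, -0.1941, 0.1293]
ee_rot: [-2.799, -1.427, -0.001]
force: [0.2, -0.7, 1.0]
width: 0.761
gripper_force: 0.0
t 13.88 pos [ 0.4458 -0.1941  0.1293] w 6.99 j [-0.32  0.46  0.85  2.09 -0.49  0.79  0.2 ]
shift [-0.09 -0.06 -0.07] turn [  0.  -0. -25.]
```

```bash
python3 -m creep '7 -0.1 -0.1 0 0 0 -25;7 -0.1 -0.1 0 0 0 -25;7 -0.1 -0.1 3 0 0 -25;7 -0.1 -0.1 6 0 0 -25;7 -0.1 -0.1 6 0 0 -25'; python3 h.py .4448 -.1945 .026 -11
python3 - <<'E'
from h import *
cv2.imwrite("pics/w5.png",vision.get_image("wrist")[:,:,::-1])
print(ray([(277,300),(277,200)],.01,"wrist"))
E
```

```text
clock: 14.5
position: [0.4429, -0.195, 0.0679]
ee_rot: [-2.43, -1.987, 0.003]
force: [-0.4, 0.5, -0.3]
width: 0.761
gripper_force: 0.0
t 14.5 pos [ 0.4429 -0.195   0.0679] w 6.98 j [-0.16  0.52  0.63  2.14 -0.51  0.64  0.63]
shift [0.09 0.19 4.19] turn [-0.2 -0.  -0.5]
[[ 0.43364437 -0.24031573  0.01      ]
 [ 0.44830897 -0.16818149  0.01      ]]
```

View pics/w5.png

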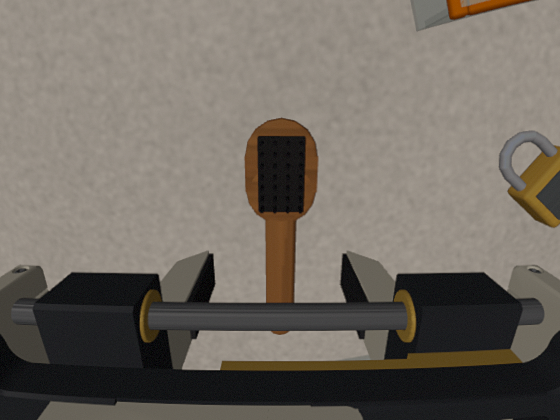

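The brush is vertical at column 281, between the fingers. The head end is at (281,119), the handle end at (281,334), and the head-to-neck edge near row 220. I'll compute the grip point.

```bash
python3 - <<'E'
from h import *
w=ray([(281,119.5),(281,334)],.010,"wrist");print(w);d=(w[0]-w[1]);print(np.linalg.norm(d),w[1]+d*74/152)
E
python3 -m creep '7 0.1 0.2 2 0 0 -0.5;7 0.1 0.2 4.2 0 0 -0.5;7 0.1 0.2 4.2 0 0 -0.5;7 0.1 0.2 4.2 0 0 -0.5'; python3 h.py .4448 -.1945 .025 -11
```

```text
[[ 0.46044674 -0.12029673  0.01      ]
 [ 0.43066328 -0.26986057  0.01      ]]
0.15250048444843065 [ 0.44516312 -0.1970466   0.01      ]
clock: 15.05
position: [0.447, -0.1951, 0.0283]
ee_rot: [2.422, 1.999, 0.001]
force: [0.0, 0.3, 0.2]
width: 0.761
gripper_force: 0.0
t 15.05 pos [ 0.447  -0.1951  0.0283] w 6.99 j [-0.1   0.59  0.55  2.15 -0.59  0.55  0.7 ]
shift [ 0.02 -0.23  0.33] turn [0.1 0.  0.1]
```

```bash
python3 -m creep '5 -0.2 -0.2 0.3 0 0 0;5 -0.2 -0.2 0.3 0 0 0;1 -0.2 -0.2 0.3 0 0 0;1 -0.2 -0.2 0.3 0 0 0;1 -0.2 -0.2 0.3 0 0 0' 20; python3 -m creep '1 0 0 0 0 0 0;1 0 0 0 0 0 0;1 0 0 0 0 0 0' ; python3 h.py .4733 -.422 .16 -90
```

```text
clock: 15.68
position: [0.4441, -0.1963, 0.0241]
ee_rot: [-2.423, -2.0, -0.0]
force: [-0.6, 0.4, -0.5]
width: 0.273
gripper_force: 0.0
clock: 16.05
position: [0.4441, -0.1963, 0.0241]
ee_rot: [2.423, 2.0, 0.0]
force: [0.2, 0.3, 0.3]
width: 0.212
gripper_force: 19.9
t 16.05 pos [ 0.4441 -0.1963  0.0241] w 1.95 j [-0.09  0.59  0.54  2.16 -0.59  0.54  0.71]
shift [-21.61   7.14 -13.59] turn [ 0.  -0.  79.1]
```

```bash
python3 -m creep '1 0 0 -5 0 0 0;1 0 0 -10 0 0 0;1 0 0 -13 0 0 0;1 -21.6 7.1 -13 0 0 79.1;1 -21.6 7.1 -13 0 0 79.1'; python3 -m creep '1 0 0 0 0 0 0'; python3 h.py .4715 -.4215 .15 -90
```

```text
clock: 16.68
position: [0.4611, -0.3205, 0.1547]
ee_rot: [2.755, 1.51, 0.003]
force: [2.0, -0.9, -0.8]
width: 0.214
gripper_force: 19.9
clock: 16.8
position: [0.459, -0.3256, 0.1544]
ee_rot: [2.756, 1.5, -0.003]
force: [0.3, -0.2, -1.5]
width: 0.214
gripper_force: 19.9
t 16.8 pos [ 0.459  -0.3256  0.1544] w 1.97 j [-0.06  0.54  0.84  1.89 -0.49  0.93  0.44]
shift [-7.37  6.25  0.49] turn [ 0.2  0.1 57.1]
```

```bash
python3 -m creep '1 -7.4 6.2 0.5 0 0 57.1;1 -7.4 6.2 0.5 0 0 57.1;1 -7.4 6.2 0.5 0 0 57.1;1 -7.4 6.2 0.5 0 0 57.1;1 -7.4 6.2 0.5 0 0 57.1'; python3 -m creep '1 0 0 0 0 0 0;1 0 0 0 0 0 0';  python3 h.py .4715 -.4215 .06 -90
```

```text
clock: 17.42
position: [0.4725, -0.4149, 0.1484]
ee_rot: [-3.138, -0.098, 0.001]
force: [-0.2, -0.6, -0.9]
width: 0.213
gripper_force: 19.9
clock: 17.68
position: [0.4726, -0.4154, 0.1488]
ee_rot: [-3.139, -0.114, 0.001]
force: [-0.5, 1.3, -1.2]
width: 0.217
gripper_force: 19.9
t 17.68 pos [ 0.4726 -0.4154  0.1488] w 2.0 j [ 0.01  0.74  1.04  1.73 -0.72  1.1  -0.21]
shift [-0.15  0.61  8.88] turn [-0.   0.   4.1]
```

```bash
python3 -m creep '1 -0.1 0.6 0 0 0 4.1;1 -0.1 0.6 5 0 0 4.1;1 -0.1 0.6 8.9 0 0 4.1;1 -0.1 0.6 8.9 0 0 4.1'; python3 h.py .4715 -.4215 .029 -90
python3 - <<'E'
from h import *
cv2.imwrite("pics/w6.png",vision.get_image("wrist")[:,:,::-1])
E
```

```text
clock: 18.18
position: [0.4709, -0.4202, 0.0578]
ee_rot: [-3.138, 0.002, 0.005]
force: [0.1, 0.1, -0.9]
width: 0.212
gripper_force: 19.9
t 18.18 pos [ 0.4709 -0.4202  0.0578] w 1.95 j [ 0.07  0.85  0.95  1.79 -0.84  0.97 -0.19]
shift [0.07 0.14 2.88] turn [-0.2  0.2 -0.1]
```

View pics/w6.png

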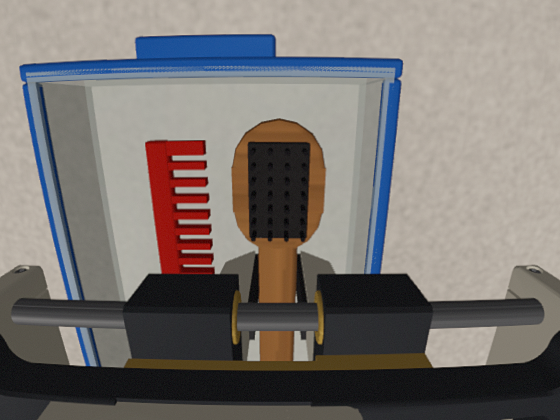

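The comb lies flat at left in the tub (148–213, 140–275). The brush is at column 280, clear of both the comb and the wall. I'll lower and release.

```bash
python3 -m creep '1 0 0.1 1.5 0 0 0;1 0 0.1 2.8 0 0 0;1 0 0.1 2.8 0 0 0;1 0 0.1 2.8 0 0 0'; python3 h.py .4715 -.4215 .0285 -90
```

```text
clock: 18.73
position: [0.472, -0.4232, 0.0323]
ee_rot: [3.141, -0.006, 0.0]
force: [0.2, -1.2, -0.6]
width: 0.214
gripper_force: 19.9
t 18.73 pos [ 0.472  -0.4232  0.0323] w 1.96 j [ 0.09  0.88  0.92  1.8  -0.88  0.93 -0.17]
shift [-0.06 -0.17  0.38] turn [ 0.  -0.  -0.2]
```

```bash
python3 -m creep '1 0 -0.1 0.2 0 0 0;1 0 -0.1 0.38 0 0 0;1 0 -0.1 0.38 0 0 0;1 0 -0.1 0.38 0 0 0'; python3 -m creep '3.1 0 0 0 0 0 0;3.1 0 0 0 0 0 0;3.1 0 0 0 0 0 0;3.1 0 0 -4 0 0 0;3.1 0 0 -10 0 0 0'; python3 h.py .6249 -.1912 .13 42
```

```text
clock: 19.23
position: [0.472, -0.4221, 0.0283]
ee_rot: [-3.142, 0.006, 0.0]
force: [-0.6, -0.6, -0.7]
width: 0.214
gripper_force: 19.9
clock: 19.85
position: [0.4714, -0.4211, 0.128]
ee_rot: [-3.14, 0.006, 0.004]
force: [0.7, -0.3, -0.1]
width: 0.339
gripper_force: 0.0
t 19.85 pos [ 0.4714 -0.4211  0.128 ] w 3.11 j [ 0.03  0.78  1.03  1.74 -0.75  1.08 -0.25]
shift [ 15.26 -23.05  -0.2 ] turn [-0.   0.2 47.8]
```

```bash
python3 -m creep '7.5 15.3 -23 0 0 0 47.8;7.5 15.3 -23 0 0 0 47.8;7.5 15.3 -23 0 0 0 47.8;7.5 15.3 -23 0 0 0 47.8;7.5 15.3 -23 0 0 0 47.8'; python3 -m creep '7.5 0 0 0 0 0 0;7.5 0 0 0 0 0 0'; python3 h.py .6249 -.1912 .07 42
```

```text
clock: 20.48
position: [0.6283, -0.1879, 0.1273]
ee_rot: [-2.87, 1.276, 0.001]
force: [-1.8, -1.5, 0.4]
width: 0.805
gripper_force: 0.0
clock: 20.72
position: [0.6251, -0.1938, 0.1285]
ee_rot: [2.869, -1.278, 0.0]
force: [-0.3, -0.7, 0.2]
width: 0.817
gripper_force: 0.0
t 20.73 pos [ 0.6251 -0.1938  0.1285] w 7.5 j [-0.45  0.94  1.25  1.69 -0.94  1.24 -1.39]
shift [-0.21 -0.16  5.85] turn [ 0. -0. -0.]
```

```bash
python3 -m creep '7.5 -0.2 -0.2 5.8 0 0 0;7.5 -0.2 -0.2 5.8 0 0 0;7.5 -0.2 -0.2 5.8 0 0 0'; python3 h.py .6249 -.1912 .026 42
python3 - <<'E'
from h import *
cv2.imwrite("pics/w7.png",vision.get_image("wrist")[:,:,::-1])
E
```

```text
clock: 21.1
position: [0.6258, -0.1917, 0.072]
ee_rot: [2.868, -1.281, 0.002]
force: [-0.3, 0.3, 1.4]
width: 0.817
gripper_force: 0.0
t 21.1 pos [ 0.6258 -0.1917  0.072 ] w 7.5 j [-0.43  0.99  1.19  1.73 -1.01  1.16 -1.35]
shift [-0.1   0.04  4.6 ] turn [ 0.  -0.1 -0.1]
```

View pics/w7.png

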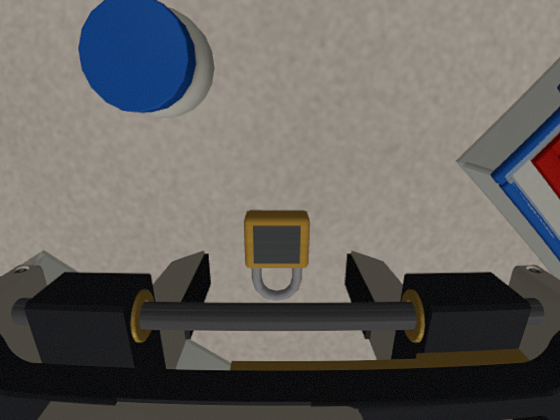

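The padlock is square to the fingers, with its top face from about row 220 to 268 centred on column 277, and the jar is well clear. I'll check its centre.

Run:
```python
from h import *
w=ray([(277,220),(277,268),(277,299)],.02,"wrist");print(w,np.linalg.norm(w[0]-w[1]),np.linalg.norm(w[2]-w[1]),w[:2].mean(0))
```

```text
[[ 0.63750817 -0.20553859  0.02      ]
 [ 0.61513603 -0.18059131  0.02      ]
 [ 0.59928097 -0.16291075  0.02      ]] 0.033509392088674365 0.023748368316791547 [ 0.6263221  -0.19306495  0.02      ]
```

```bash
python3 -m creep '7.5 0 0 2.5 0 0 0;7.5 0 0 4.6 0 0 0;7.5 0 0 4.7 0 0 0;7.5 0 0 4.7 0 0 0;7.5 0 0 4.7 0 0 0'; python3 -m creep '3 0 0 0 0 0 0;3 0 0 0 0 0 0;3 0 0 0 0 0 0;3 0 0 0 0 0 0;3 0 0 0 0 0 0' 30; python3 h.py .6165 .0325 .15 -84.8
```

```text
clock: 21.78
position: [0.6258, -0.1897, 0.0227]
ee_rot: [2.87, -1.278, -0.001]
force: [0.3, 0.1, -0.1]
width: 0.817
gripper_force: 0.0
clock: 22.4
position: [0.626, -0.1898, 0.0233]
ee_rot: [-2.87, 1.279, 0.0]
force: [-0.3, -0.0, 0.2]
width: 0.455
gripper_force: 30.0
t 22.4 pos [ 0.626  -0.1898  0.0233] w 4.18 j [-0.41  1.05  1.13  1.75 -1.07  1.1  -1.31]
shift [-17.17 -14.16 -12.67] turn [ -0.    0.  -53.2]
```

```bash
python3 -m creep '3 0 0 -5 0 0 0;3 0 0 -10 0 0 0;3 0 0 -12.5 0 0 0;3 0 0 -12.5 0 0 0';  python3 h.py .6817 .0318 .15 -84.8
```

```text
clock: 22.9
position: [0.6267, -0.1903, 0.1499]
ee_rot: [-2.869, 1.278, -0.005]
force: [0.2, -0.3, -2.7]
width: 0.457
gripper_force: 30.0
t 22.9 pos [ 0.6267 -0.1903  0.1499] w 4.2 j [-0.45  0.9   1.25  1.67 -0.9   1.26 -1.42]
shift [-12.84 -18.94  -0.  ] turn [ -0.   -0.2 -53.2]
```

```bash
python3 -m creep '3 -12.8 -18.9 0 0 0 -53.2;3 -12.8 -18.9 0 0 0 -53.2;3 -12.8 -18.9 0 0 0 -53.2;3 -12.8 -18.9 0 0 0 -53.2;3 -12.8 -18.9 0 0 0 -53.2'; python3 -m creep '3 0 0 0 0 0 0;3 0 0 0 0 0 0'; python3 h.py .6817 .0318 .15 -84.8
```

```text
clock: 23.52
position: [0.6808, 0.0382, 0.1451]
ee_rot: [-3.135, -0.163, 0.005]
force: [0.2, -1.3, -2.5]
width: 0.451
gripper_force: 30.0
clock: 23.78
position: [0.6803, 0.0309, 0.1474]
ee_rot: [-3.139, -0.133, 0.002]
force: [0.0, 0.5, -1.4]
width: 0.455
gripper_force: 30.0
t 23.77 pos [0.6803 0.0309 0.1474] w 4.18 j [-0.71  0.84  1.07  1.59 -0.78  1.19 -0.96]
shift [ 0.14 -0.07 -0.26] turn [-0.   0.1 -0.3]
```

Run:
```python
from h import *
cv2.imwrite("pics/w8.png",vision.get_image("wrist")[:,:,::-1])
```

```text
(no output)
```

View pics/w8.png

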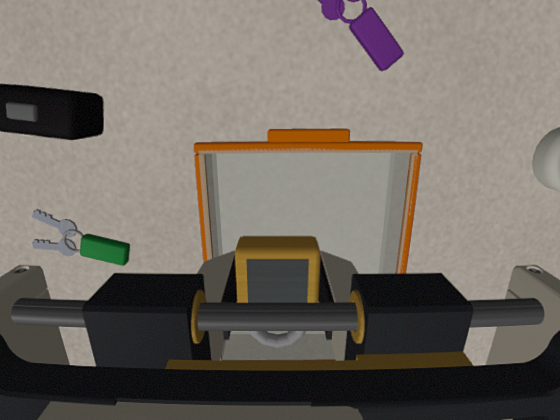

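The padlock is held level over the orange tub, whose far rim corners are at (195,145) and (421,145). The green fob is centred near (105,249), and the clock is clear at left.

```bash
python3 - <<'E'
from h import *
w=ray([(195,145),(421,145)],.05,"wrist");d=w[1]-w[0];m=w.mean(0);print(w,np.linalg.norm(d),np.degrees(np.arctan2(d[1],d[0])),m)
print(ray([(105,247)],.012,"wrist"))
E
python3 -m creep '3 0.1 0 5 0 0 -0.3;3 0.1 0 8.7 0 0 -0.3;3 0.1 0 8.7 0 0 -0.3'; python3 h.py .6817 .0318 .029 -84.8
```

```text
[[ 0.7334828   0.09425026  0.05      ]
 [ 0.74803095 -0.06979111  0.05      ]] 0.16468521942353198 -84.93193340613323 [0.74075687 0.01222958 0.05      ]
[[0.62659025 0.18918437 0.012     ]]
clock: 24.2
position: [0.6799, 0.0316, 0.0584]
ee_rot: [3.138, 0.145, -0.009]
force: [0.9, -0.3, -1.5]
width: 0.457
gripper_force: 30.0
t 24.2 pos [0.6799 0.0316 0.0584] w 4.19 j [-0.67  0.93  0.99  1.65 -0.87  1.06 -0.89]
shift [ 0.2  -0.01  2.93] turn [-0.   0.3  0.1]
```

```bash
python3 -m creep '3 0.1 0 1.5 0 0 0;3 0.1 0 2.8 0 0 0;3 0.1 0 2.8 0 0 0;3 0.1 0 2.8 0 0 0;3 0.1 0 2.8 0 0 0'; python3 h.py .6817 .0318 .0277 -84.8
```

```text
clock: 24.82
position: [0.6833, 0.0319, 0.0339]
ee_rot: [-3.138, -0.15, -0.002]
force: [0.3, 0.3, -1.5]
width: 0.457
gripper_force: 30.0
t 24.82 pos [0.6833 0.0319 0.0339] w 4.2 j [-0.66  0.96  0.96  1.66 -0.9   1.03 -0.87]
shift [-0.16 -0.01  0.62] turn [ 0.  -0.1  0.3]
```

```bash
python3 -m creep '3 -0.1 0 0.3 0 0 0;3 -0.1 0 0.6 0 0 0;3 -0.1 0 0.6 0 0 0;3 -0.1 0 0.6 0 0 0'; python3 -m creep '4.8 0 0 0 0 0 0;4.8 0 0 0 0 0 0;4.8 0 0 0 0 0 0;4.8 0 0 -4 0 0 0;4.8 0 0 -10 0 0 0'; python3 h.py .6225 .1925 .13 -9.5
```

```text
clock: 25.32
position: [0.6819, 0.0318, 0.0273]
ee_rot: [-3.138, -0.15, 0.0]
force: [-0.7, 0.8, 0.8]
width: 0.455
gripper_force: 30.0
clock: 25.95
position: [0.6809, 0.0322, 0.1267]
ee_rot: [3.138, 0.15, -0.005]
force: [1.3, 1.0, 1.0]
width: 0.523
gripper_force: 0.0
t 25.95 pos [0.6809 0.0322 0.1267] w 4.8 j [-0.7   0.86  1.05  1.6  -0.8   1.16 -0.94]
shift [ -4.28 -16.52  -0.31] turn [ -0.1   0.2 -75. ]
```

```bash
python3 -m creep '6 -4.3 -16.5 -1 0 0 -75;6 -4.3 -16.5 -1 0 0 -75;6 -4.3 -16.5 -1 0 0 -75;6 -4.3 -16.5 -1 0 0 -75;6 -4.3 -16.5 -1 0 0 -75'; python3 -m creep '6 0 0 0 0 0 0;6 0 0 0 0 0 0'; python3 h.py .6225 .1925 .07 -9.5
```

```text
clock: 26.58
position: [0.6231, 0.193, 0.1374]
ee_rot: [2.726, 1.562, 0.0]
force: [-0.5, 0.2, 0.0]
width: 0.651
gripper_force: 0.0
clock: 26.82
position: [0.6235, 0.1918, 0.1373]
ee_rot: [-2.735, -1.545, -0.0]
force: [-0.1, 0.6, -0.2]
width: 0.65
gripper_force: 0.0
t 26.82 pos [0.6235 0.1918 0.1373] w 5.96 j [-0.9   0.72  0.87  1.67 -0.62  1.05 -0.38]
shift [ 0.01 -0.12  6.73] turn [ -0.   -0.  -21.6]
```

```bash
python3 -m creep '6 0 -0.1 0 0 0 -21.6;6 0 -0.1 0 0 0 -21.6;6 0 -0.1 3 0 0 -21.6;6 0 -0.1 6.5 0 0 -21.6;6 0 -0.1 6.5 0 0 -21.6'; python3 h.py .6225 .1925 .024 -9.5
python3 - <<'E'
from h import *
cv2.imwrite("pics/w9.png",vision.get_image("wrist")[:,:,::-1])
E
```

```text
clock: 27.45
position: [0.6207, 0.1919, 0.0698]
ee_rot: [-2.394, -2.031, 0.008]
force: [-0.8, -0.2, -0.5]
width: 0.655
gripper_force: 0.0
t 27.45 pos [0.6207 0.1919 0.0698] w 6.01 j [-0.82  0.76  0.71  1.72 -0.61  0.9  -0.02]
shift [0.1  0.18 4.58] turn [-0.2  0.2  0.1]
```

View pics/w9.png

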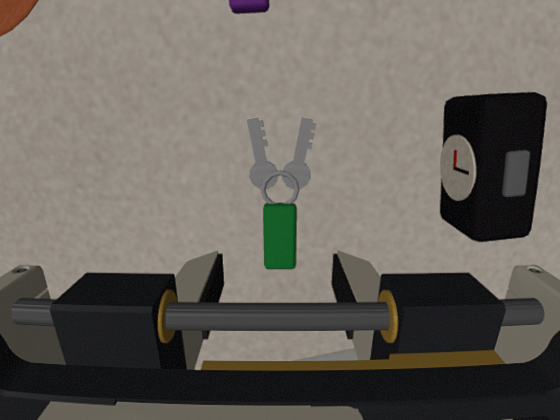

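The fob is vertical at columns 264–297, with its top face from row 205 to 268 and the keys pointing away. The clock is clear at right. I'll compute its centre.

```bash
python3 - <<'E'
from h import *
w=ray([(280.5,205),(280.5,268)],.012,"wrist");print(w,w.mean(0),np.linalg.norm(w[0]-w[1]))
E
python3 -m creep '6 0.1 0.2 2.5 0 0 0;6 0.1 0.2 4.5 0 0 0;6 0.1 0.2 4.5 0 0 0;6 0.1 0.2 4.5 0 0 0';  python3 h.py .6225 .1925 .024 -9.5
```

```text
[[0.62728108 0.21555018 0.012     ]
 [0.62011085 0.17108892 0.012     ]] [0.62369596 0.19331955 0.012     ] 0.0450357162630495
clock: 28.0
position: [0.6252, 0.193, 0.0281]
ee_rot: [2.393, 2.035, 0.001]
force: [-0.0, -0.0, 0.2]
width: 0.651
gripper_force: 0.0
t 28.0 pos [0.6252 0.193  0.0281] w 5.98 j [-0.79  0.81  0.67  1.73 -0.65  0.83  0.01]
shift [-0.1  -0.26  0.41] turn [ 0.1 -0.   0.3]
```

```bash
python3 -m creep '6 0 -0.1 0.4 0 0 0;6 0 -0.1 0.4 0 0 0;6 0 -0.1 0.4 0 0 0' 15; python3 -m creep '1 0 0 0 0 0 0;1 0 0 0 0 0 0;1 0 0 0 0 0 0;1 0 0 0 0 0 0;1 0 0 0 0 0 0' 20; python3 -m creep '1 0 0 -5 0 0 0;1 0 0 -10 0 0 0;1 0 0 -12 0 0 0;1 0 0 -12 0 0 0';python3 h.py .5962 -.0335 .15 -84.8
```

```text
clock: 28.38
position: [0.6238, 0.1934, 0.0235]
ee_rot: [2.393, 2.036, 0.0]
force: [-0.6, -0.9, -0.4]
width: 0.653
gripper_force: 0.0
clock: 29.0
position: [0.6237, 0.1933, 0.0233]
ee_rot: [-2.393, -2.036, -0.0]
force: [0.3, 0.7, 0.8]
width: 0.237
gripper_force: 20.0
clock: 29.5
position: [0.6243, 0.1936, 0.1443]
ee_rot: [2.392, 2.036, 0.003]
force: [-0.7, 0.7, -0.7]
width: 0.239
gripper_force: 20.0
t 29.5 pos [0.6243 0.1936 0.1443] w 2.19 j [-0.86  0.68  0.77  1.66 -0.54  1.03 -0.07]
shift [-22.86   0.86  -0.6 ] turn [ 0.  -0.1 75.6]
```

```bash
python3 -m creep '1 -22.9 0.9 0 0 0 75.6;1 -22.9 0.9 0 0 0 75.6;1 -22.9 0.9 0 0 0 75.6;1 -22.9 0.9 0 0 0 75.6;1 -22.9 0.9 0 0 0 75.6'; python3 -m creep '1 0 0 0 0 0 0;1 0 0 0 0 0 0'; python3 h.py .5962 -.0335 .14 -84.8
```

```text
clock: 30.12
position: [0.594, -0.0388, 0.1421]
ee_rot: [3.058, 0.715, -0.004]
force: [0.1, 0.5, -0.6]
width: 0.235
gripper_force: 20.0
clock: 30.38
position: [0.5955, -0.0333, 0.1421]
ee_rot: [-3.052, -0.743, 0.003]
force: [0.1, -0.5, -0.7]
width: 0.234
gripper_force: 20.0
t 30.38 pos [ 0.5955 -0.0333  0.1421] w 2.14 j [-0.67  0.69  1.02  1.82 -0.69  1.03 -0.47]
shift [0.05 0.05 0.21] turn [-0.   0.1 22.2]
```

```bash
python3 -m creep '1 0.1 0 0 0 0 22.2;1 0.1 0 0 0 0 22.2;1 0.1 0 0 0 0 22.2;1 0.1 0 4 0 0 22.2;1 0.1 0 8.2 0 0 22.2'; python3 -m creep '1 0 0 0 0 0 0;1 0 0 0 0 0 0';  python3 h.py .5962 -.0335 .028 -84.8
python3 - <<'E'
from h import *
cv2.imwrite("pics/w10.png",vision.get_image("wrist")[:,:,::-1])
E
```

```text
clock: 31.0
position: [0.5973, -0.033, 0.0605]
ee_rot: [-3.138, -0.146, -0.002]
force: [1.0, 0.1, -0.8]
width: 0.236
gripper_force: 20.0
clock: 31.25
position: [0.5975, -0.0341, 0.0626]
ee_rot: [3.138, 0.137, 0.002]
force: [0.2, 0.2, 0.4]
width: 0.237
gripper_force: 20.0
t 31.25 pos [ 0.5975 -0.0341  0.0626] w 2.18 j [-0.66  0.83  1.01  1.88 -0.88  0.96 -0.71]
shift [-0.12 -0.07  3.46] turn [ 0.  -0.1 -0.2]
```

View pics/w10.png

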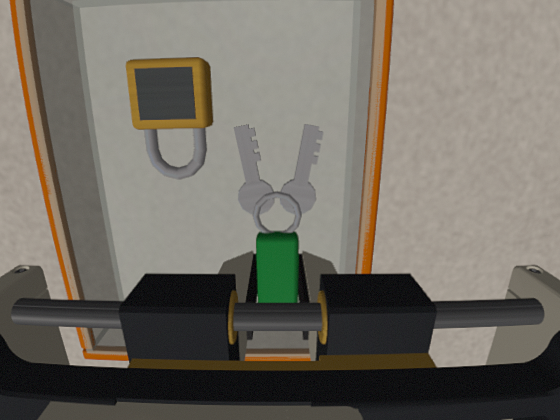

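The padlock lies flat at the upper left (127–211, 58–178). The held key ring is clear of it and of the right wall, so I'll lower and release.

```bash
python3 -m creep '1 0 0 1.5 0 0 0;1 0 0 3.2 0 0 0;1 0 0 3.4 0 0 0;1 0 0 3.4 0 0 0;1 0 0 3.4 0 0 0'; python3 h.py .5962 -.0335 .0275 -84.8
```

```text
clock: 31.92
position: [0.5966, -0.0337, 0.0268]
ee_rot: [-3.139, -0.134, 0.001]
force: [0.1, -0.0, -0.3]
width: 0.234
gripper_force: 20.0
t 31.93 pos [ 0.5966 -0.0337  0.0268] w 2.15 j [-0.63  0.88  0.96  1.9  -0.93  0.9  -0.67]
shift [-0.04 -0.02 -0.07] turn [-0.   0.  -0.3]
```

Released next, then retreat up and toward the base, and take a final look from the top camera.

```bash
python3 -m creep '3.2 0 0 0 0 0 0;3.2 0 0 0 0 0 0;3.2 0 0 0 0 0 0;3.2 0 0 -4 0 0 0;3.2 0 0 -10 0 0 0'; python3 -m creep '3.2 0 0 -6 0 0 0;3.2 0 0 -12 0 0 0;3.2 -15 0 -16 0 0 0;3.2 -15 0 -16 0 0 0;3.2 -15 0 -16 0 0 0'; python3 -m creep '3.2 0 0 0 0 0 0;3.2 0 0 0 0 0 0'
python3 - <<'E'
from h import *
im=np.mean([vision.get_image("top").astype(float) for _ in range(3)],0)
c=np.clip(im*1.5,0,255).astype(np.uint8)[100:310,80:520,::-1]
s=np.clip(vision.get_image("scene")*1.4,0,255).astype(np.uint8)[60:300,100:520,::-1]
a=cv2.resize(c,(600,286),interpolation=cv2.INTER_CUBIC);b=cv2.resize(s,(525,300),interpolation=cv2.INTER_CUBIC)
o=np.zeros((590,600,3),np.uint8);o[:286]=a;o[290:,:525]=b
cv2.imwrite("pics/fin.png",o)
E
```

```text
clock: 32.55
position: [0.5958, -0.0334, 0.1271]
ee_rot: [3.139, 0.133, -0.005]
force: [1.8, 0.2, 0.6]
width: 0.349
gripper_force: 0.0
clock: 33.17
position: [0.4448, -0.0474, 0.2869]
ee_rot: [-3.137, -0.131, 0.002]
force: [0.1, 0.4, 0.4]
width: 0.349
gripper_force: 0.0
clock: 33.42
position: [0.448, -0.0458, 0.2874]
ee_rot: [-3.138, -0.135, -0.002]
force: [0.2, 0.2, -1.1]
width: 0.348
gripper_force: 0.0
```

View pics/fin.png

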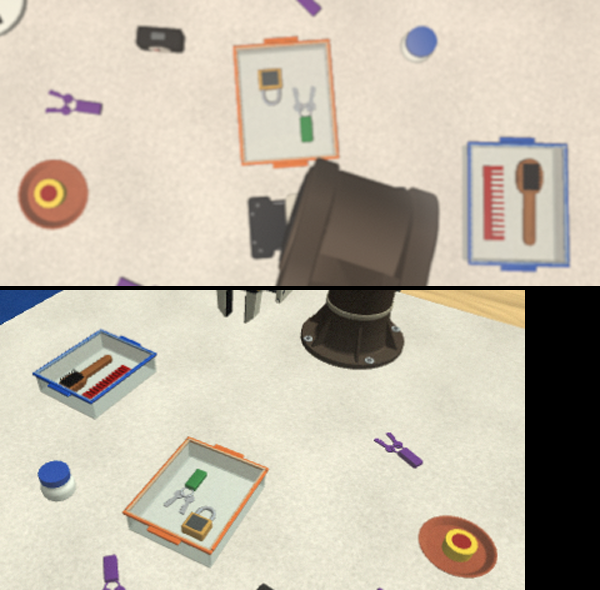

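All four items lie flat side by side in their tubs, and the clock and jar are unmoved. The tin looks slightly off-centre in the dish, at (49,193) against (53,194), so I'll measure that.

Run:
```python
from h import *
im=np.mean([vision.get_image("top").astype(float) for _ in range(4)],0).astype(np.uint8)
h=cv2.cvtColor(im,cv2.COLOR_RGB2HSV)[195:285,85:155]
m=((h[...,0]>20)&(h[...,0]<33)&(h[...,1]>110)).astype(np.uint8)
pts=cv2.findNonZero(m)+np.array([85,195]);(c,r)=cv2.minEnclosingCircle(pts);print(c,r,ray([c],.03),len(pts))
d=(h[...,1]>85).astype(np.uint8);p=cv2.findNonZero(d)+np.array([85,195]);(c,r)=cv2.minEnclosingCircle(p);print(c,r,ray([c],.016))
o=np.clip(im[195:285,85:155,::-1]*1.5,0,255).astype(np.uint8);cv2.imwrite("pics/dish.png",cv2.resize(o,(467,600),interpolation=cv2.INTER_CUBIC))
```

```text
(116.32758331298828, 241.98275756835938) 11.081490516662598 [[0.47493922 0.40609292 0.03      ]] 212
(118.62801361083984, 242.5129852294922) 25.633682250976562 [[0.47372613 0.40558015 0.016     ]]
```

View pics/dish.png

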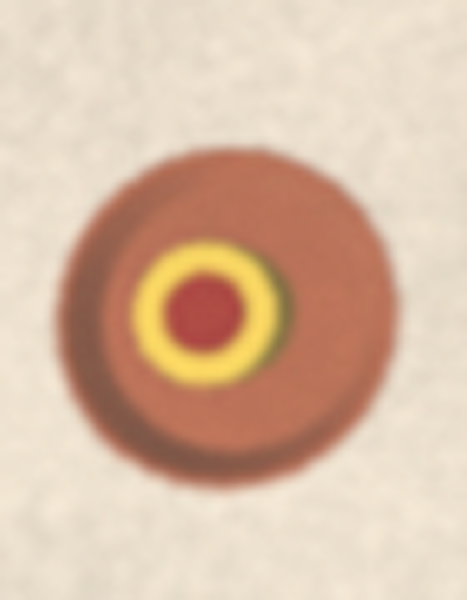

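The tin's lid at (205,313) against the dish rim centre near (229,318) is mostly parallax. The real offset is about 1–4 mm, well within 15 mm, so I'm handing in.

```bash
python3 -c "
from cell import job
print(job.sign_off())"
```

```text
the job is handed in; nothing more can be done
None
```

The job is handed in, after about 34 s of the 136 s allowed: brush and comb lie in the blue tub, key ring and padlock in the orange tub, and the tin stands near the dish's centre, with the clock and cream jar untouched (sign-off returned no verdict).

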